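# Square up cover plates and load the station

### The arm

A 6-joint arm with a two-finger parallel gripper is mounted at the origin on the work surface. World frame = base frame: x ahead of the robot, y to its left, z up, the work surface at z = 0. Lengths are in m, angles in rad, forces in N, time in s.
With the tool pointing down it reaches from about 0.3 to 0.775 m from the base axis. Payload 14.6 kg.
Tool frame: the origin (TCP) lies on the centre line of the jaws, within the pads' length; the fingertips stand 19 mm ahead of it and the grasp point (between the pads) is the TCP; z points along the fingers, y is the direction in which the jaws open and shut (so a half turn about z gives the same grasp; the last joint's range is limited). The gripper opens to 94 mm and grips with 3 to 60 N. Pads are 16 mm wide; open, the fingers measure 119 mm over their backs; the gripper's body (75 mm by 177 mm) begins 78 mm behind the grasp point.
Start: joints at [-1.319, 0.3, 1.521, -0, 1.321, -0.067], TCP at [0.172, -0.522, 0.224] pointing down, gripper open.
Joint ranges: [-3.03, 3.03], [-0.79, 2.21], [0.23, 2.52], [-1.04, 4.18], [0, 3.07], [-2.55, 2.55]. Speed limits (rad/s): [2.22, 2.22, 2.57, 3.14, 3.14, 3.14].

### API

Orientations are given as a 3x3 rotation matrix whose columns are the frame's x, y, z axes.
In Python, from bench import manip gives the robot as it stands.
- The arm moves only by the tool arm_command, never from a script. Its argument "rows" is one flat list of numbers, 5 for each row, row after row: the shift along the tool's x, y, z in units of 60 mm (1.0 is 60 mm), then the turn about the tool's z in units of 6 degrees (1.0 is 6 degrees), then the closure, from -1 (fully open) to 1 (shut), so that 0 is half open. A call has 1 to 20 rows; each row is the pose to reach, as a shift and turn from the pose commanded when the call began, along the tool's axes at that moment; what a row does not reach only later rows make up. A row lasts 1/8 s, in which the tool goes at most 62.5 mm and 10.7 degrees, less where a joint would pass 70% of its speed; a pose out of reach is approached as far as the arm can. A call with a gripper value outside its range is refused whole. The fingers move at their own pace and stop on an object; "squeeze" is the grip in N (left out, the last holds). Time passes only in rows, so rows that repeat a pose let the fingers close. It gives the time, the measured TCP pose, the force and the opening at its end, in the units of the state.
- manip.read_state(): the state, without advancing time (a new reading comes with each control period).
- manip.read_camera(name): name is "scene" or "top"; returns a dict with "frame" (420x560x3 uint8, blue, green, red), "z_map" (420x560 float32, m along the optical axis (not along the pixel's ray), 0 where there is no reading), "fx", "fy", "cx", "cy" (pixels), "R" (3x3) and "t" (3): a world point X has camera coordinates R X + t. Camera axes: x right, y down, z forward; pixel columns grow to the right and rows downward; lengths in m; the calibration is good to about 2 mm. A picture is of the moment at which its call begins.
- manip.finish_job(): hands the job in, once; it reports no verdict.
The state is a dict: "time": time; "qpos": joint angles; "dq": joint speeds; "effort": joint torques, N m; "tcp_pos": TCP position; "ee_rot": TCP orientation; "force": force on the tool from outside, world axes, zero at the start; "torque": the same for the moment, N m; "grip_width": finger opening in m.
Only numpy, scipy, OpenCV 4.12 (cv2) and the standard library are available. Lean on these libraries where they do the work, as an engineer would, in place of code of your own. Each camera call takes 0.05 s, during which the arm holds its last target. There are 200 camera calls.

### The job

The four cover plates lie in a ragged pile on the loading tray of the assembly station. With the tray still fully out, tap the pile from its open sides until all four plates sit flush against both fences of the tray with their edges aligned; then push the tray smoothly into the station until it is fully home, with the pile still square against the fences. Leave everything else on the bench where it is.

Things in the scene. Friction and masses are not known exactly. Their poses are not given: they have to be found in the camera images.
- plate1: one of four identical bare aluminium cover plates, 120 (x) x 100 (y) x 6 mm, dark screw holes and a round grey pad seen on top, 0.15-0.23 kg; origin: centre of its underside. They lie in a ragged pile on the tray, plate1 lowest, plate4 on top, each up to 2 cm off the fences and up to 5 degrees askew
- plate2: cover plate, like plate1, number 2 from below
- plate3: cover plate, like plate1, number 3 from below
- plate4: cover plate, like plate1, number 4 from below
- corner (a point): inner corner of the dark steel loading tray's near and left fences, at its floor (30 mm above the table); moves with the tray. x points into the station (the way the tray slides), y left, z up. Fence inner faces: x = 0 and y = 0; 8 mm thick, 32 mm high. Far and right sides are open. A plate flush with both fences has its centre at x = 60, y = -50 mm here
- floor_end (a point): far right corner of the tray's floor, on its upper face, axes as corner, where it lies at x = 112, y = -92 mm. The floor is 6 mm thick. Squared plates overhang it by 8 mm on both open sides, where they can be tapped; below the overhang is free down to the station's base plate, 8 mm above the table
- push_face (a point): point on the outer (robot-side) face of the tray's near fence, 46 mm above the table, in line with the middle of squared plates; the face reaches 42 mm right and 58 mm left of it, its top edge is 62 mm above the table; axes as corner
- tray (a joint): travel of the tray along its guides into the station, m: 0 = fully out against its stop (start), 0.15 = fully home against the end stop; stiff, about 5 N to move, stays where left
- mouth (a point): middle of the mouth of the low grey and white fixed station, at tray-floor height, axes as corner; 80 mm beyond the far edge of a squared pile when the tray is out. White cheeks 90 mm high, 120 mm deep: inner faces at y = -56 and +63 mm here. A squared pile has 6 mm to spare on its right. Fully home, the near fence's outer face is 58 mm outside the mouth
- bridge (a point): middle of the underside of the bridge that joins the cheeks over the mouth, 72 mm above the table; 35 mm deep, 18 mm thick; behind it the station is open on top
- housing: bystander: open cast aluminium housing, 130 x 65 x 35 mm, left of the tray; origin under its centre
- screwdriver: bystander: screwdriver lying to the right of the tray; origin under its middle
- gauge: bystander: black block, 70 x 40 x 30 mm, right of and nearer than the tray; origin under its centre
- bin: bystander: blue small-parts bin, 170 x 110 x 89 mm, far to one side; origin under its centre
- can: bystander: steel can, 66 mm across, 120 mm high, far to the other side; origin under its centre
- tape: bystander: cardboard tape ring, 90 mm across, 25 mm high, lying near left; origin under its centre
There are look-alikes about, which are no part of the job. What is shaped like the plate2 but blue, brown or green is not meant.

How it is judged:
By the outcome, as a careful person would: the job done as asked, in the order asked, and still so for the second after the job is handed in, with the robot touching nothing.
It also fails if it takes over 72 s, if anything falls off the work surface, if the arm or the gripper's body presses on something with over 40 N, if the wrist force passes 120 N, or if a joint passes its speed limit or range.

## Working session

There is one attempt and no reset: what is moved stays moved. The work goes in short steps, Python scripts to look and compute and a tool call to move; the robot and the scene stay as the last step left them, time stands still between calls to the robot, and variables do not carry over. Pictures are saved under pics/ and viewed, about 8 in all and at most 12, crops included, and the job is handed in when it is done.

Besides the shell and the picture viewer there is one more tool, called after "Call:" by a JSON object that holds its "fn" and its "kwargs", one argument or row to a line. arm_command: Moves the arm, as the interface text tells. Its arguments: {"type":"object","properties":{"rows":{"type":"array"},"squeeze":{"type":"number"}},"required":["rows"]}

```bash
mkdir -p pics; ls; python3 - <<'E'
from bench import manip
import cv2,numpy as np
s=manip.read_state()
print({k:np.round(v,3).tolist() for k,v in s.items()})
for n in("top","scene"):
    c=manip.read_camera(n); cv2.imwrite(f"pics/{n}0.png",c["frame"]); np.savez(f"{n}0.npz",**c)
    print(n,c["fx"],c["cx"],c["cy"],np.round(c["R"],3).tolist(),np.round(c["t"],3))
E
```

```text
pics
{'time': 0.0, 'qpos': [-1.319, 0.3, 1.522, -0.0, 1.321, -0.067], 'dq': [-0.001, 0.002, 0.001, 0.001, -0.001, -0.002], 'effort': [0.0, -53.181, -35.273, 0.071, 0.024, -0.0], 'tcp_pos': [0.172, -0.522, 0.224], 'ee_rot': [[0.95, 0.313, -0.0], [0.313, -0.95, 0.001], [0.0, -0.001, -1.0]], 'force': [-0.121, -0.291, 1.02], 'torque': [0.013, -0.002, -0.024], 'grip_width': 0.094}
top 424.2596353564041 278.8196637072153 209.85329755107142 [[-0.006, -1.0, -0.006], [-0.999, 0.006, -0.047], [0.047, 0.005, -0.999]] [0.026 0.519 1.495]
scene 395.2814665199927 273.91621201373846 211.02522328575213 [[-0.586, 0.81, 0.001], [0.469, 0.34, -0.815], [-0.661, -0.477, -0.579]] [ 0.303 -0.2    1.644]
```

View pics/top0.png

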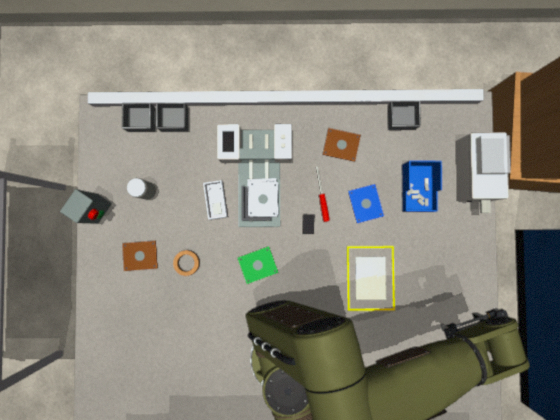

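View pics/scene0.png

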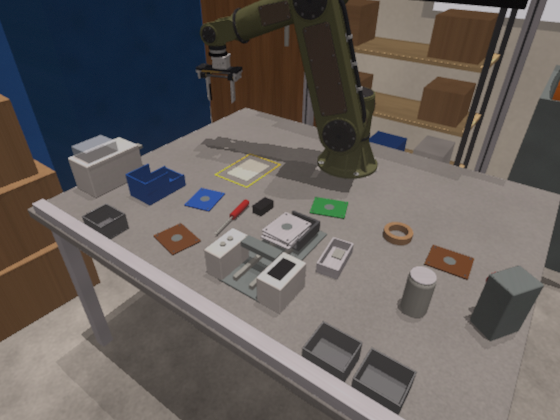

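The top view shows the pile at about (263,198), the station's cheeks at (228,142) and (283,142), the gauge at (308,224) and the screwdriver at (322,205). The scene view shows the pile at (288,229), with its fences on the robot side and on the left. Next I'll enlarge both.

```bash
cat > h.py <<'E'
import numpy as np, cv2
def load(n): return dict(np.load(n))
def ray(c,u,v):
    d=c["R"].T@np.array([(u-c["cx"])/c["fx"],(v-c["cy"])/c["fy"],1]); o=-c["R"].T@c["t"]; return o,d
def plane(c,u,v,z):
    o,d=ray(c,u,v); return o+d*(z-o[2])/d[2]
def proj(c,X):
    p=c["R"]@np.array(X)+c["t"]; return np.array([c["fx"]*p[0]/p[2]+c["cx"],c["fy"]*p[1]/p[2]+c["cy"]])
def crop(c,u0,v0,w,h,k,name):
    cv2.imwrite(name,cv2.resize(c["frame"][v0:v0+h,u0:u0+w],None,fx=k,fy=k,interpolation=cv2.INTER_CUBIC))
E
python3 - <<'E'
from h import *
T=load("top0.npz");S=load("scene0.npz")
a=cv2.resize(T["frame"][115:240,205:335],None,fx=6,fy=6,interpolation=cv2.INTER_CUBIC)[:600,:]
b=cv2.resize(S["frame"][170:310,195:335],None,fx=4,fy=4,interpolation=cv2.INTER_CUBIC)
crop(T,235,120,60,110,5,"pics/a.png"); A=cv2.imread("pics/a.png")
crop(S,200,190,125,137,4,"pics/b.png");B=cv2.imread("pics/b.png")
o=np.zeros((550,800,3),np.uint8);o[:550,:300]=A;o[:548,300:800]=B;cv2.imwrite("pics/ab.png",o)
for u,v in[(248,179),(277,180),(276,217),(247,217)]: print(np.round(plane(T,u,v,.054),3),T["z_map"][v,u])
for n,u,v in [("cheekL",228,142),("cheekR",283,142),("gauge",308,224),("sd",322,205)]: print(n,np.round(plane(T,u,v,.03),3))
E
```

```text
[0.625 0.129 0.054] 1.488385
[0.621 0.028 0.054] 1.5195302
[0.493 0.032 0.054] 1.5107971
[0.493 0.133 0.054] 1.4870307
cheekL [0.76  0.201 0.03 ]
cheekR [0.759 0.007 0.03 ]
gauge [ 0.468 -0.079  0.03 ]
sd [ 0.535 -0.129  0.03 ]
```

View pics/ab.png

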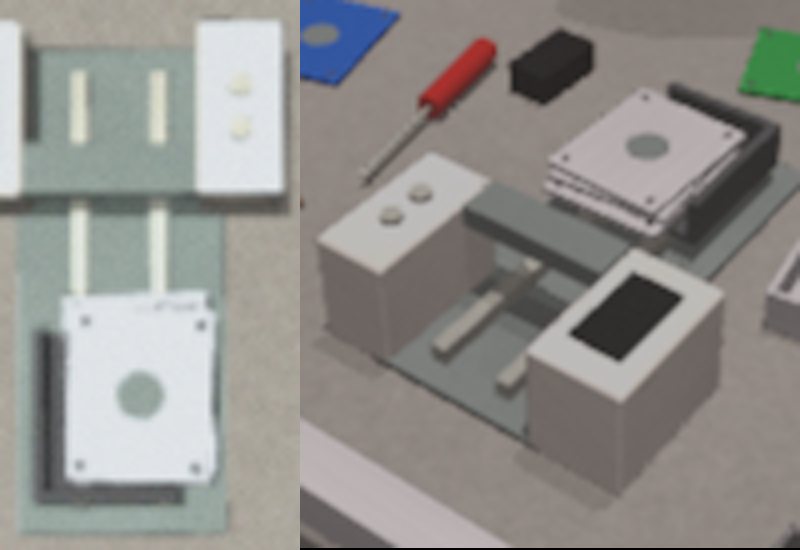

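The crops show the dark L-shaped fence on the left and near sides of the pile. Its outer edges are at about u=242 and v=220. The plates are ragged on the far and right sides, and the tray axis is close to world x. Next I'll measure the corner and yaw.

```bash
cat > m.py <<'E'
from h import *
def fence(T,z=.062):
    g=cv2.cvtColor(T["frame"],cv2.COLOR_BGR2GRAY).astype(float)
    # sub-pixel outer edges: left fence (rows 190..216), near fence (cols 246..270): half-level crossing
    def cross(p,i0,i1):   # first crossing from bright to dark going i0->i1
        s=1 if i1>i0 else -1; idx=np.arange(i0,i1,s); q=p[idx]; lvl=(q.max()+q.min())/2
        k=np.argmax(q<lvl); return idx[k-1]+s*(q[k-1]-lvl)/(q[k-1]-q[k])
    L=np.array([[cross(g[v],237,245),v] for v in range(190,216)])
    N=np.array([[u,cross(g[:,u],225,217)] for u in range(245,270)])
    W=lambda P:np.array([plane(T,u,v,z)[:2] for u,v in P])
    return W(L),W(N)
if __name__=="__main__":
    T=load("top0.npz")
    L,N=fence(T)
    pl=np.polyfit(L[:,0],L[:,1],1); pn=np.polyfit(N[:,1],N[:,0],1)
    print("yaw from left fence",np.degrees(np.arctan(pl[0])),"near",-np.degrees(np.arctan(pn[0])))
    print("resid mm",1e3*np.std(L[:,1]-np.polyval(pl,L[:,0])),1e3*np.std(N[:,0]-np.polyval(pn,N[:,1])))
    th=(np.arctan(pl[0])-np.arctan(pn[0]))/2
    R=np.array([[np.cos(th),-np.sin(th)],[np.sin(th),np.cos(th)]])
    xo=(N@R)[:,0].mean(); yo=(L@R)[:,1].mean()
    c=R@[xo+.008,yo-.008]
    print("corner",c,"yaw",np.degrees(th))
    for n,p in dict(pile=(.06,-.05),far_edge=(.12,-.05),right_edge=(.06,-.1),push=(-.008,-.05),mouth=(.2,-.05)).items():
        print(n,np.round(c+R@p,4))
    # plate4: bright blob
    f=T["frame"][170:225,240:285].min(2); m=(f>170).astype(np.uint8)
    cs=max(cv2.findContours(m,0,1)[0],key=cv2.contourArea)
    P=np.array([plane(T,u+240,v+170,.054)[:2] for u,v in cs[:,0]])
    print("pile in corner frame min/max mm",1e3*((P-c)@R).min(0),1e3*((P-c)@R).max(0))
    for n,X in dict(corner=(*c,.062),).items():
        S=load("scene0.npz");print("fence inner corner in scene px",proj(S,X))
    print("rot to world +x: tool yaw now",18.24)
E
python3 m.py
```

```text
yaw from left fence -0.6256881684300997 near 0.2697830114530734
resid mm 0.2805957533991317 0.4253706909770794
corner [0.48814847 0.1425843 ] yaw -0.17795257848851312
pile [0.548  0.0924]
far_edge [0.608  0.0922]
right_edge [0.5478 0.0424]
push [0.48   0.0926]
mouth [0.688 0.092]
pile in corner frame min/max mm [   8.52954396 -113.85302469] [168.5167994   -9.86474299]
fence inner corner in scene px [317.09961678 219.8747008 ]
rot to world +x: tool yaw now 18.24
```

Call:
{"fn": "arm_command", "kwargs": {
  "rows": [2, -1.3, 0, 0.6, -0.5, 4, -2.6, 0, 1.2, 0, 5, -3.3, 0, 1.6, 0, 6, -3.95, 0, 1.9, 0, 7, -4.6, 0, 2.2, 0, 8, -5.25, 0, 2.5, 0, 9, -5.9, 0, 2.8, 0, 10, -6.55, 0, 3.0, 0, 10.93, -7.18, 0, 3.07, 0, 10.93, -7.18, 0, 3.07, 0, 10.93, -7.18, 0, 3.07, 0, 10.93, -7.18, 0, 3.07, 0, 10.93, -7.18, 0, 3.07, 0, 10.93, -7.18, 0, 3.07, 0, 10.93, -7.18, 0, 3.07, 0]
}}

```text
time: 1.98
tcp_pos: [0.6598, 0.0919, 0.224]
ee_rot: [[1.0, -0.003, -0.001], [-0.003, -1.0, -0.0], [-0.001, 0.0, -1.0]]
force: [0.4, 0.3, -0.0]
grip_width: 0.0471
```

Call:
{"fn": "arm_command", "kwargs": {
  "rows": [0, 0, 0.6, 0, 0, 0, 0, 1.2, 0, 0, 0, 0, 1.8, 0, 0, 0, 0, 2.3, 0, 0, 0, 0, 2.7, 0, 0, 0, 0, 3.0, 0, 0, 0, 0, 3.12, 0, 0, 0, 0, 3.12, 0, 0, 0, 0, 3.12, 0, 0]
}}

```text
time: 3.1
tcp_pos: [0.6599, 0.0914, 0.041]
ee_rot: [[1.0, -0.003, -0.0], [-0.003, -1.0, -0.001], [-0.0, 0.001, -1.0]]
force: [-21.2, -4.7, 31.9]
grip_width: 0.047
```

```bash
python3 - <<'E'
from bench import manip
from h import *
a=manip.read_camera("scene"); np.savez("s1.npz",**a)
crop(a,190,150,150,150,4,"pics/s1.png")
E
```

```text
(no output)
```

View pics/s1.png

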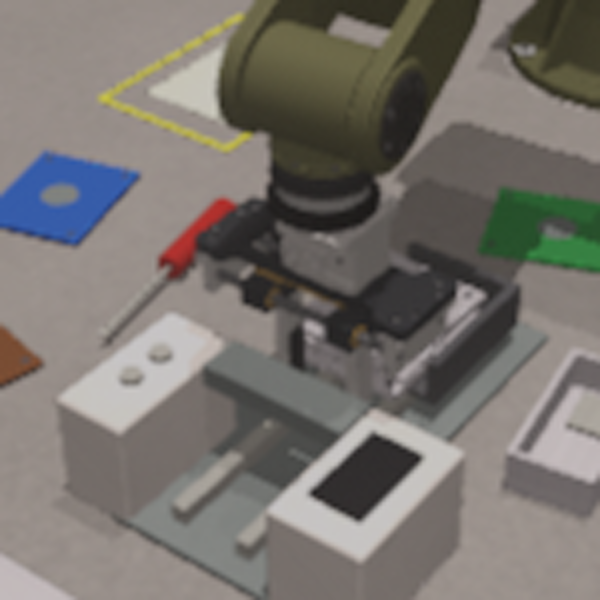

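The picture shows the gripper down in the gap between the pile and the bridge. The 32 N upward force means the tips are standing on the guide rails, with the tips at z of about 0.022. I'll raise them to 0.027, which is still below the lowest plate.

Call:
{"fn": "arm_command", "kwargs": {
  "rows": [0, 0, -0.08, 0, 0, 0, 0, -0.15, 0, 0, 0, 0, -0.15, 0, 0]
}}

```text
time: 3.52
tcp_pos: [0.6603, 0.0922, 0.0466]
ee_rot: [[1.0, -0.003, 0.001], [-0.003, -1.0, 0.0], [0.001, -0.0, -1.0]]
force: [0.5, 0.8, -0.6]
grip_width: 0.0471
```

```bash
python3 - <<'E'
from h import *
T=load("top0.npz");c=T["z_map"]
for u,v in [(251,170),(266,170),(258,170)]:
    print(np.round(plane(T,u,v,.02),3), "h", (T["R"].T@(np.array([(u-T["cx"])/T["fx"],(v-T["cy"])/T["fy"],1])*c[v,u]-T["t"])).round(3))
E
```

```text
[0.661 0.121 0.02 ] h [0.661 0.12  0.025]
[0.661 0.067 0.02 ] h [0.661 0.067 0.023]
[0.661 0.096 0.02 ] h [0.663 0.097 0.004]
```

Call:
{"fn": "arm_command", "kwargs": {
  "rows": [-0.08, 0, 0.025, 0, 0, -0.16, 0, 0.025, 0, 0, -0.24, 0, 0.025, 0, 0, -0.3, 0, 0.025, 0, 0, -0.35, 0, 0.025, 0, 0, -0.4, 0, 0.025, 0, 0, -0.44, 0, 0.025, 0, 0, -0.48, 0, 0.025, 0, 0, -0.52, 0, 0.025, 0, 0, -0.56, 0, 0.025, 0, 0, -0.6, 0, 0.025, 0, 0, -0.64, 0, 0.025, 0, 0, -0.64, 0, 0.025, 0, 0]
}}

```text
time: 5.15
tcp_pos: [0.6259, 0.0936, 0.0474]
ee_rot: [[1.0, -0.003, 0.013], [-0.003, -1.0, 0.003], [0.013, -0.003, -1.0]]
force: [27.6, 8.4, -1.4]
grip_width: 0.0473
```

```bash
cat > look.py <<'E'
import sys
from bench import manip
from h import *
k=sys.argv[1]
T=manip.read_camera("top");S=manip.read_camera("scene"); np.savez(f"t{k}.npz",**T);np.savez(f"s{k}.npz",**S)
crop(T,232,160,60,80,6,"pics/a.png"); crop(S,250,195,85,96,5,"pics/b.png")
o=np.zeros((480,785,3),np.uint8);o[:480,:360]=cv2.imread("pics/a.png");o[:480,360:785]=cv2.imread("pics/b.png")
cv2.imwrite(f"pics/ab{k}.png",o)
E
python3 look.py 2
```

```text
(no output)
```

View pics/ab2.png

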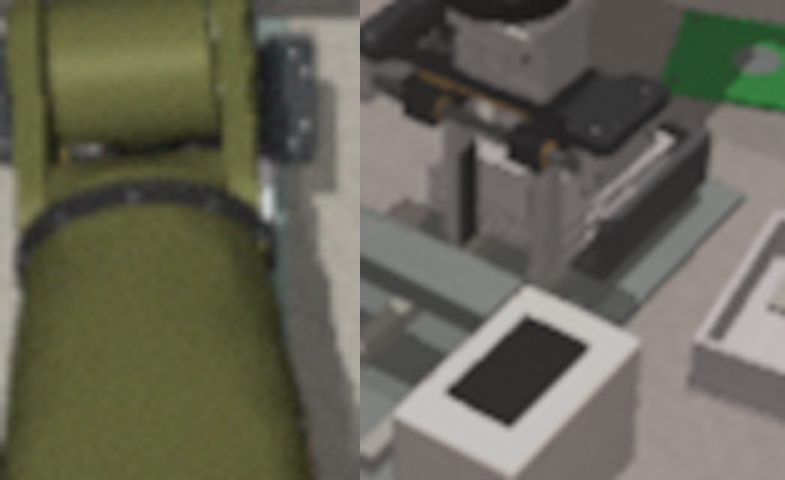

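Call:
{"fn": "arm_command", "kwargs": {
  "rows": [0.3, 0, 0, 0, 0, 0.6, 0, 0, 0, 0, 0.6, 0, -0.8, 0, 0, 0.6, 0, -1.6, 0, 0, 0.5, 0.2, -2.4, -1, -0.4, 0.1, 0.6, -2.6, -2.7, -0.4, -0.4, 1.1, -2.6, -4.4, -0.4, -0.8, 1.5, -2.6, -6.1, -0.4, -1.23, 1.78, -2.6, -7.8, -0.4, -1.23, 1.78, -2.6, -9.5, -0.4, -1.23, 1.78, -2.6, -11.2, -0.4, -1.23, 1.78, -2.6, -12.9, -0.4, -1.23, 1.78, -2.6, -14.3, -0.4, -1.23, 1.78, -2.6, -15, -0.4, -1.23, 1.78, -2.6, -15, -0.4]
}}

```text
time: 7.12
tcp_pos: [0.5472, -0.014, 0.2007]
ee_rot: [[0.003, 1.0, -0.001], [1.0, -0.003, 0.0], [0.0, -0.001, -1.0]]
force: [-0.1, 0.3, -0.2]
grip_width: 0.0659
```

```bash
python3 look.py 3
```

```text
(no output)
```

View pics/ab3.png

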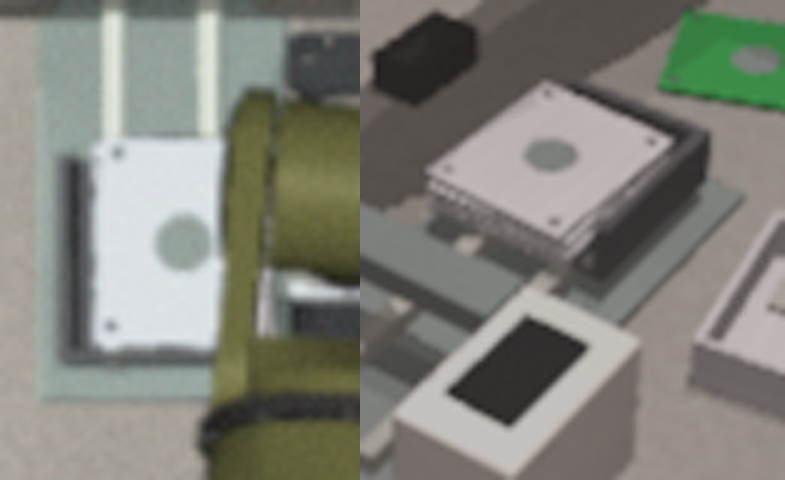

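Both views show the pile now flush against the near fence, with its far edges aligned (top crop rows 140–350). The left side still has a few mm gap. Next I'll go down on the right and push +y.

Call:
{"fn": "arm_command", "kwargs": {
  "rows": [0, 0, 0.6, 0, -0.4, 0, 0, 1.2, 0, -0.4, 0, 0, 1.8, 0, -0.4, 0, 0, 2.3, 0, -0.4, 0, 0, 2.6, 0, -0.4, 0, 0, 2.68, 0, -0.4, 0, 0, 2.68, 0, -0.4]
}}

```text
time: 8.1
tcp_pos: [0.548, -0.0142, 0.0406]
ee_rot: [[0.003, 1.0, 0.001], [1.0, -0.003, -0.0], [-0.0, 0.001, -1.0]]
force: [-0.7, -0.1, 0.0]
grip_width: 0.0656
```

Call:
{"fn": "arm_command", "kwargs": {
  "rows": [0.05, 0, 0, 0, -0.4, 0.1, 0, 0, 0, -0.4, 0.15, 0, 0, 0, -0.4, 0.2, 0, 0, 0, -0.4, 0.24, 0, 0, 0, -0.4, 0.28, 0, 0, 0, -0.4, 0.32, 0, 0, 0, -0.4, 0.36, 0, 0, 0, -0.4, 0.4, 0, 0, 0, -0.4, 0.43, 0, 0, 0, -0.4, 0.46, 0, 0, 0, -0.4, 0.49, 0, 0, 0, -0.4, 0.52, 0, 0, 0, -0.4, 0.52, 0, 0, 0, -0.4]
}}

```text
time: 9.85
tcp_pos: [0.5477, 0.0172, 0.04]
ee_rot: [[0.003, 1.0, 0.0], [1.0, -0.003, -0.0], [-0.0, 0.0, -1.0]]
force: [0.3, 1.1, 0.2]
grip_width: 0.0656
```

Call:
{"fn": "arm_command", "kwargs": {
  "rows": [0.02, 0, 0, 0, -0.4, 0.04, 0, 0, 0, -0.4, 0.06, 0, 0, 0, -0.4, 0.08, 0, 0, 0, -0.4, 0.1, 0, 0, 0, -0.4, 0.12, 0, 0, 0, -0.4, 0.14, 0, 0, 0, -0.4, 0.14, 0, 0, 0, -0.4]
}}

```text
time: 10.85
tcp_pos: [0.5477, 0.0252, 0.0399]
ee_rot: [[0.003, 1.0, -0.0], [1.0, -0.003, -0.0], [-0.0, -0.0, -1.0]]
force: [-1.7, -5.0, 0.8]
grip_width: 0.0661
```

Call:
{"fn": "arm_command", "kwargs": {
  "rows": [0.015, 0, 0, 0, -0.4, 0.03, 0, 0, 0, -0.4, 0.045, 0, 0, 0, -0.4, 0.06, 0, 0, 0, -0.4, 0.06, 0, 0, 0, -0.4]
}}

```text
time: 11.48
tcp_pos: [0.5478, 0.0289, 0.0399]
ee_rot: [[0.003, 1.0, 0.0], [1.0, -0.003, -0.0], [-0.0, 0.0, -1.0]]
force: [1.7, -4.2, -0.9]
grip_width: 0.0661
```

Call:
{"fn": "arm_command", "kwargs": {
  "rows": [0.015, 0, 0, 0, -0.4, 0.03, 0, 0, 0, -0.4, 0.045, 0, 0, 0, -0.4, 0.045, 0, 0, 0, -0.4]
}}

```text
time: 11.98
tcp_pos: [0.5481, 0.031, 0.04]
ee_rot: [[0.003, 1.0, 0.001], [1.0, -0.003, -0.001], [-0.001, 0.001, -1.0]]
force: [3.6, -9.2, -1.3]
grip_width: 0.0657
```

Call:
{"fn": "arm_command", "kwargs": {
  "rows": [0.012, 0, 0, 0, -0.4, 0.025, 0, 0, 0, -0.4, 0.025, 0, 0, 0, -0.4]
}}

```text
time: 12.35
tcp_pos: [0.5483, 0.0325, 0.04]
ee_rot: [[0.003, 1.0, 0.001], [1.0, -0.003, -0.001], [-0.001, 0.001, -1.0]]
force: [3.9, -10.2, -3.3]
grip_width: 0.0657
```

Call:
{"fn": "arm_command", "kwargs": {
  "rows": [0.012, 0, 0, 0, -0.4, 0.025, 0, 0, 0, -0.4, 0.04, 0, 0, 0, -0.4, 0.04, 0, 0, 0, -0.4]
}}

```text
time: 12.85
tcp_pos: [0.5482, 0.0346, 0.04]
ee_rot: [[0.003, 1.0, 0.001], [1.0, -0.003, -0.001], [-0.001, 0.001, -1.0]]
force: [1.8, -12.0, -2.3]
grip_width: 0.066
```

Call:
{"fn": "arm_command", "kwargs": {
  "rows": [0.012, 0, 0, 0, -0.4, 0.025, 0, 0, 0, -0.4, 0.025, 0, 0, 0, -0.4]
}}

```text
time: 13.22
tcp_pos: [0.5483, 0.035, 0.04]
ee_rot: [[0.003, 1.0, 0.001], [1.0, -0.003, -0.003], [-0.003, 0.001, -1.0]]
force: [4.0, -21.2, -1.7]
grip_width: 0.0655
```

Call:
{"fn": "arm_command", "kwargs": {
  "rows": [-0.3, 0, 0, 0, -0.4, -0.8, 0, 0, 0, -0.4, -1.0, 0, -1, 0, -0.4, -1.5, 0, -2, 0, -0.4, -2.2, 0, -3, 0, -0.4, -2.9, 0, -3, 0, -0.4, -3.6, 0, -3, 0, -0.4, -4, 0, -3, 0, -0.4, -4, 0, -3, 0, -0.4]
}}

```text
time: 14.35
tcp_pos: [0.5468, -0.2041, 0.2197]
ee_rot: [[0.005, 1.0, -0.0], [1.0, -0.005, 0.001], [0.001, -0.0, -1.0]]
force: [0.2, -0.3, -0.4]
grip_width: 0.066
```

```bash
python3 look.py 4; python3 - <<'E'
from m import *
T=load("t4.npz")
L,N=fence(T); print("outer left y",L[:,1].mean(),"outer near x",N[:,0].mean())
g=T["frame"].min(2).astype(float)
def edge(p,i):  # half level
    l=(p.max()+p.min())/2;k=np.where((p[:-1]-l)*(p[1:]-l)<0)[0];return i+k+(l-p[k])/(p[k+1]-p[k])
for u in(252,258,264,270): e=edge(g[173:222,u],173);print("col",u,[round(plane(T,u,v,.054)[0],4) for v in e])
for v in(187,195,203,211): e=edge(g[v,243:285],243);print("row",v,[round(plane(T,u,v,.054)[1],4) for u in e])
E
```

```text
outer left y 0.15470774273512053 outer near x 0.4799351125771912
col 252 [np.float64(0.4934)]
col 258 [np.float64(0.6169), np.float64(0.5664), np.float64(0.541), np.float64(0.4934)]
col 264 [np.float64(0.6429), np.float64(0.4929)]
col 270 [np.float64(0.6184), np.float64(0.5035), np.float64(0.5033), np.float64(0.4928)]
row 187 [np.float64(0.1439), np.float64(0.0433)]
row 195 [np.float64(0.1439), np.float64(0.0417), np.float64(0.0232), np.float64(0.0177)]
row 203 [np.float64(0.1439), np.float64(0.1018), np.float64(0.0855), np.float64(0.0428), np.float64(0.0225)]
row 211 [np.float64(0.1439), np.float64(0.0437)]
```

View pics/ab4.png

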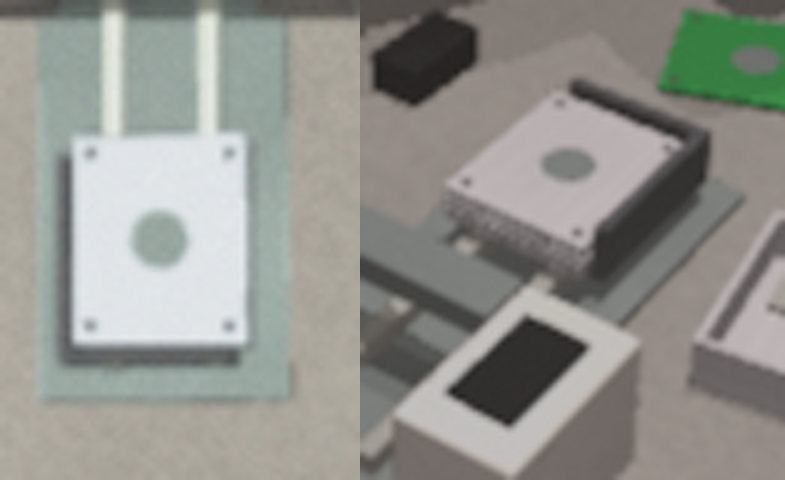

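The view from above shows the left side now flush (left edge y=0.144 at the fence). It also shows a gap of about 6 mm at the near fence, so the first far-side tap had jammed. I'll tap from the far side again.

Call:
{"fn": "arm_command", "kwargs": {
  "rows": [0.5, 0.2, 0, 1.6, -0.2, 1.1, 0.4, 0, 3.3, 0, 1.7, 0.7, 0, 5, 0, 2.3, 1.0, 0, 6.7, 0, 2.9, 1.3, 0, 8.4, 0, 3.5, 1.6, 0, 10.1, 0, 4.1, 1.78, 0, 11.8, 0, 4.6, 1.78, 0, 13.4, 0, 4.93, 1.78, 0, 15, 0, 4.93, 1.78, 0, 15, 0, 4.93, 1.78, 0.6, 15, 0, 4.93, 1.78, 1.2, 15, 0, 4.93, 1.78, 1.8, 15, 0, 4.93, 1.78, 2.3, 15, 0, 4.93, 1.78, 2.7, 15, 0, 4.93, 1.78, 2.88, 15, 0, 4.93, 1.78, 2.9, 15, 0, 4.93, 1.78, 2.9, 15, 0]
}}

```text
time: 16.7
tcp_pos: [0.6551, 0.0926, 0.047]
ee_rot: [[1.0, -0.002, 0.001], [-0.002, -1.0, 0.0], [0.001, -0.0, -1.0]]
force: [0.1, -0.2, -0.4]
grip_width: 0.0472
```

Call:
{"fn": "arm_command", "kwargs": {
  "rows": [-0.06, 0, 0.015, 0, 0, -0.12, 0, 0.015, 0, 0, -0.18, 0, 0.015, 0, 0, -0.24, 0, 0.015, 0, 0, -0.3, 0, 0.015, 0, 0, -0.35, 0, 0.015, 0, 0, -0.39, 0, 0.015, 0, 0, -0.43, 0, 0.015, 0, 0, -0.46, 0, 0.015, 0, 0, -0.48, 0, 0.015, 0, 0, -0.5, 0, 0.015, 0, 0, -0.52, 0, 0.015, 0, 0, -0.52, 0, 0.015, 0, 0]
}}

```text
time: 18.32
tcp_pos: [0.6238, 0.0927, 0.0451]
ee_rot: [[1.0, -0.003, 0.001], [-0.003, -1.0, -0.0], [0.001, 0.0, -1.0]]
force: [5.0, -1.1, -2.8]
grip_width: 0.0471
```

Call:
{"fn": "arm_command", "kwargs": {
  "rows": [-0.015, 0, 0, 0, 0, -0.03, 0, 0, 0, 0, -0.045, 0, 0, 0, 0, -0.06, 0, 0, 0, 0, -0.06, 0, 0, 0, 0]
}}

```text
time: 18.95
tcp_pos: [0.6234, 0.0927, 0.047]
ee_rot: [[1.0, -0.003, 0.01], [-0.003, -1.0, 0.001], [0.01, -0.001, -1.0]]
force: [23.5, -0.4, -2.8]
grip_width: 0.0468
```

```bash
python3 - <<'E'
from bench import manip
from h import *
s=manip.read_state();print("F",s["force"].round(1),"M",s["torque"].round(2))
T=load("t4.npz");g=T["frame"]
def pt(u,v):
    return T["R"].T@(np.array([(u-T["cx"])/T["fx"],(v-T["cy"])/T["fy"],1])*T["z_map"][v,u]-T["t"])
for u in(254,262):
    for v in list(range(178,186))+list(range(213,225)): p=pt(u,v);print(u,v,g[v,u].tolist(),np.round(p,3)[[0,2]], "x@54/62", round(plane(T,u,v,.054)[0],4),round(plane(T,u,v,.062)[0],4))
print("left")
for u in range(239,248): print(u,g[200,u].tolist(),np.round(pt(u,200),3)[1:],round(plane(T,u,200,.062)[1],4))
E
```

```text
F [23.5 -0.4 -2.8] M [-0.11 -4.15  0.22]
254 178 [158, 163, 147] [0.634 0.007] x@54/62 0.6286 0.6276
254 179 [160, 164, 151] [0.631 0.007] x@54/62 0.6251 0.6242
254 180 [159, 166, 153] [0.627 0.012] x@54/62 0.6216 0.6207
254 181 [156, 161, 149] [0.623 0.01 ] x@54/62 0.6182 0.6172
254 182 [181, 183, 172] [0.615 0.049] x@54/62 0.6147 0.6138
254 183 [220, 218, 210] [0.611 0.052] x@54/62 0.6112 0.6103
254 184 [230, 228, 223] [0.608 0.052] x@54/62 0.6077 0.6069
254 185 [232, 228, 224] [0.604 0.057] x@54/62 0.6042 0.6034
254 213 [232, 230, 224] [0.507 0.06 ] x@54/62 0.5072 0.5068
254 214 [231, 228, 223] [0.504 0.052] x@54/62 0.5037 0.5034
254 215 [231, 228, 223] [0.5   0.052] x@54/62 0.5003 0.5
254 216 [228, 225, 219] [0.497 0.051] x@54/62 0.4968 0.4965
254 217 [169, 165, 160] [0.494 0.033] x@54/62 0.4933 0.4931
254 218 [108, 107, 105] [0.49 0.06] x@54/62 0.4899 0.4897
254 219 [101, 103, 99] [0.486 0.062] x@54/62 0.4864 0.4862
254 220 [101, 102, 98] [0.484 0.007] x@54/62 0.483 0.4828
254 221 [142, 146, 135] [0.481 0.004] x@54/62 0.4795 0.4794
254 222 [165, 173, 157] [0.477 0.007] x@54/62 0
[... 995 characters left out ...]
6 0.066] x@54/62 0.4863 0.4861
262 220 [100, 101, 97] [0.484 0.011] x@54/62 0.4828 0.4826
262 221 [142, 147, 133] [0.48  0.011] x@54/62 0.4794 0.4792
262 222 [163, 167, 153] [0.477 0.012] x@54/62 0.4759 0.4758
262 223 [163, 168, 154] [0.473 0.009] x@54/62 0.4725 0.4723
262 224 [167, 173, 158] [0.47  0.008] x@54/62 0.469 0.4689
left
239 [168, 174, 161] [0.165 0.01 ] 0.1594
240 [161, 167, 153] [0.161 0.015] 0.1559
241 [133, 135, 127] [0.153 0.059] 0.1525
242 [105, 107, 102] [0.149 0.058] 0.149
243 [103, 102, 98] [0.145 0.063] 0.1456
244 [200, 196, 190] [0.142 0.058] 0.1422
245 [228, 226, 221] [0.139 0.055] 0.1387
246 [233, 230, 225] [0.136 0.051] 0.1353
247 [231, 227, 224] [0.133 0.053] 0.1318
```

The depth profile settles it. The near fence's top spans x of about 0.4845–0.4925, and the dark row outside it was only shadow. The corner is therefore at x≈0.4925, and the stiff stop at a far edge of about 0.614 means the pile is flush with the near fence. I'll tap the right side once more.

Call:
{"fn": "arm_command", "kwargs": {
  "rows": [0.3, 0, 0, 0, 0, 0.5, 0, 0, 0, 0, 0.5, 0, -0.6, 0, 0, 0.5, 0, -1.2, 0, 0, 0.3, 0.2, -1.8, -1, -0.4, 0, 0.6, -1.8, -2.7, -0.4, -0.4, 1.0, -1.8, -4.4, -0.4, -0.8, 1.3, -1.8, -6.1, -0.4, -1.14, 1.54, -1.8, -7.8, -0.4, -1.14, 1.54, -1.8, -9.5, -0.4, -1.14, 1.54, -1.8, -11.2, -0.4, -1.14, 1.54, -1.8, -12.9, -0.4, -1.14, 1.54, -1.8, -14.3, -0.4, -1.14, 1.54, -1.6, -15, -0.4, -1.14, 1.54, -1.0, -15, -0.4, -1.14, 1.54, -0.4, -15, -0.4, -1.14, 1.54, 0, -15, -0.4, -1.14, 1.54, 0.09, -15, -0.4, -1.14, 1.54, 0.09, -15, -0.4]
}}

```text
time: 21.32
tcp_pos: [0.5514, 0.0006, 0.0402]
ee_rot: [[0.003, 1.0, 0.0], [1.0, -0.003, 0.0], [0.0, 0.0, -1.0]]
force: [0.2, -0.8, 0.6]
grip_width: 0.0656
```

Call:
{"fn": "arm_command", "kwargs": {
  "rows": [0.07, 0, 0, 0, -0.4, 0.14, 0, 0, 0, -0.4, 0.21, 0, 0, 0, -0.4, 0.28, 0, 0, 0, -0.4, 0.34, 0, 0, 0, -0.4, 0.4, 0, 0, 0, -0.4, 0.45, 0, 0, 0, -0.4, 0.48, 0, 0, 0, -0.4, 0.5, 0, 0, 0, -0.4, 0.52, 0, 0, 0, -0.4, 0.54, 0, 0, 0, -0.4, 0.56, 0, 0, 0, -0.4, 0.58, 0, 0, 0, -0.4, 0.6, 0, 0, 0, -0.4, 0.6, 0, 0, 0, -0.4]
}}

```text
time: 23.2
tcp_pos: [0.5514, 0.035, 0.0397]
ee_rot: [[0.002, 1.0, -0.0], [1.0, -0.002, -0.002], [-0.002, -0.0, -1.0]]
force: [-1.6, -13.5, 1.1]
grip_width: 0.0658
```

Call:
{"fn": "arm_command", "kwargs": {
  "rows": [0.02, 0, 0, 0, -0.4, 0.02, 0, 0, 0, -0.4, -0.4, 0, 0, 0, -0.4, -0.8, 0, -0.4, 0, -0.4, -1.2, 0, -1.2, 0, -0.4, -1.8, 0, -2.0, 0, -0.4, -2.6, 0, -2.4, 0, -0.4, -3.3, 0, -2.4, 0, -0.4, -4, 0, -2.4, 0, -0.4, -4, 0, -2.4, 0, -0.4]
}}

```text
time: 24.45
tcp_pos: [0.5503, -0.2056, 0.1834]
ee_rot: [[0.006, 1.0, -0.0], [1.0, -0.006, -0.0], [-0.0, -0.0, -1.0]]
force: [-0.8, 0.5, -0.1]
grip_width: 0.066
```

```bash
python3 look.py 5; python3 - <<'E'
from h import *
T=load("t5.npz");g=T["frame"].min(2).astype(float)
def half(p,i,z,ax,mk):  # crossing of local mid level
    l=(p[0]+p[-1])/2;k=np.where((p[:-1]-l)*(p[1:]-l)<=0)[0][0];w=i+k+(l-p[k])/(p[k+1]-p[k]);return round(plane(T,*mk(w),z)[ax],4)
for u in(249,258,270): print(u,"near",half(g[215:219,u],215,.054,0,lambda w:(u,w)),"far",half(g[180:185,u],180,.054,0,lambda w:(u,w)))
for v in(187,195,203,211): print(v,"left",half(g[v,243:247],243,.054,1,lambda w:(w,v)),"right",half(g[v,270:276],270,.054,1,lambda w:(w,v)))
E
```

```text
249 near 0.4918 far 0.6126
258 near 0.4922 far 0.611
270 near 0.4901 far 0.6107
187 left 0.1444 right 0.0444
195 left 0.1439 right 0.0452
203 left 0.144 right 0.045
211 left 0.144 right 0.0453
```

View pics/ab5.png

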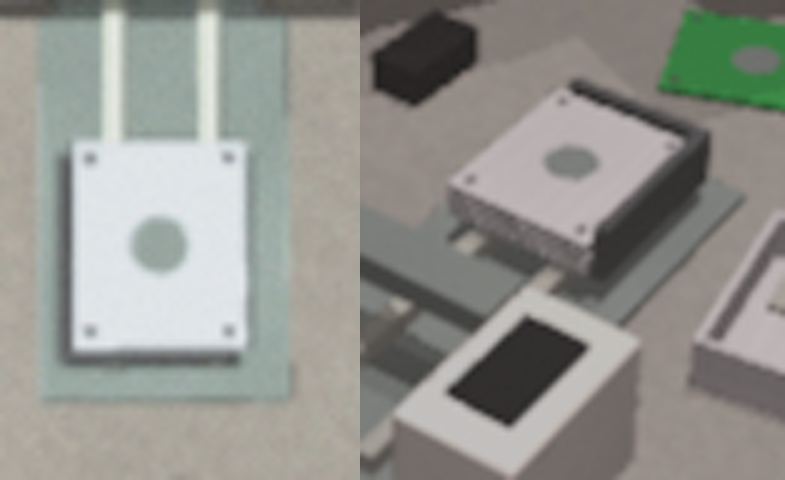

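The pile looks square. Its edges measure 0.491/0.6115 in x and 0.144/0.045 in y, matching 120 x 100 mm, with all layers aligned in the scene view. I'll give one last confirming tap from the far side before pushing the tray.

Call:
{"fn": "arm_command", "kwargs": {
  "rows": [0.5, 0.2, 0, 1.6, -0.2, 1.1, 0.4, 0, 3.3, 0, 1.7, 0.7, 0, 5, 0, 2.3, 1.0, 0, 6.7, 0, 2.9, 1.3, 0, 8.4, 0, 3.5, 1.5, 0, 10.1, 0, 4.1, 1.63, 0, 11.8, 0, 4.6, 1.63, 0, 13.4, 0, 4.98, 1.63, 0, 14.95, 0, 4.98, 1.63, 0, 14.95, 0, 4.98, 1.63, 0.6, 14.95, 0, 4.98, 1.63, 1.2, 14.95, 0, 4.98, 1.63, 1.8, 14.95, 0, 4.98, 1.63, 2.2, 14.95, 0, 4.98, 1.63, 2.3, 14.95, 0, 4.98, 1.63, 2.3, 14.95, 0]
}}

```text
time: 26.55
tcp_pos: [0.6495, 0.0949, 0.0463]
ee_rot: [[1.0, 0.004, 0.0], [0.004, -1.0, 0.0], [0.0, -0.0, -1.0]]
force: [0.4, -0.5, 0.6]
grip_width: 0.0468
```

Call:
{"fn": "arm_command", "kwargs": {
  "rows": [-0.06, 0, 0, 0, 0, -0.12, 0, 0, 0, 0, -0.18, 0, 0, 0, 0, -0.24, 0, 0, 0, 0, -0.29, 0, 0, 0, 0, -0.33, 0, 0, 0, 0, -0.37, 0, 0, 0, 0, -0.4, 0, 0, 0, 0, -0.42, 0, 0, 0, 0, -0.44, 0, 0, 0, 0, -0.46, 0, 0, 0, 0, -0.46, 0, 0, 0, 0]
}}

```text
time: 28.05
tcp_pos: [0.6235, 0.095, 0.0465]
ee_rot: [[1.0, 0.002, 0.005], [0.002, -1.0, 0.0], [0.005, -0.0, -1.0]]
force: [10.2, 0.4, -2.3]
grip_width: 0.047
```

Call:
{"fn": "arm_command", "kwargs": {
  "rows": [-0.015, 0, 0, 0, 0, -0.015, 0, 0, 0, 0, 0.2, 0, 0, 0, 0, 0.4, 0, -0.1, 0, 0, 0.4, 0, -0.8, 0, 0, 0.3, 0, -1.5, 0, 0, -0.2, 0, -2, 0, 0, -0.9, 0, -2, 0, 0, -1.6, 0, -2, 0, 0, -2.3, 0, -2, 0, 0, -2.9, 0, -2, 0, 0, -2.95, 0, -1.6, 0, 0, -2.95, 0, -1.0, 0, 0, -2.95, 0, -0.5, 0, 0, -2.95, 0, -0.1, 0, 0, -2.95, 0, 0, 0, 0, -2.95, 0, 0, 0, 0]
}}

```text
time: 30.18
tcp_pos: [0.4449, 0.0946, 0.046]
ee_rot: [[1.0, 0.003, 0.0], [0.003, -1.0, 0.0], [0.0, -0.0, -1.0]]
force: [-0.5, -0.1, 0.2]
grip_width: 0.0469
```

Call:
{"fn": "arm_command", "kwargs": {
  "rows": [0.08, 0, 0, 0, 0, 0.16, 0, 0, 0, 0, 0.24, 0, 0, 0, 0, 0.31, 0, 0, 0, 0, 0.37, 0, 0, 0, 0, 0.42, 0, 0, 0, 0, 0.46, 0, 0, 0, 0, 0.48, 0, 0, 0, 0, 0.5, 0, 0, 0, 0, 0.52, 0, 0, 0, 0, 0.54, 0, 0, 0, 0, 0.57, 0, 0, 0, 0, 0.61, 0, 0, 0, 0, 0.66, 0, 0, 0, 0, 0.72, 0, 0, 0, 0, 0.78, 0, 0, 0, 0, 0.84, 0, 0, 0, 0, 0.9, 0, 0, 0, 0, 0.96, 0, 0, 0, 0, 1.02, 0, 0, 0, 0]
}}

```text
time: 32.67
tcp_pos: [0.5055, 0.0946, 0.0456]
ee_rot: [[1.0, 0.002, -0.001], [0.002, -1.0, -0.0], [-0.001, 0.0, -1.0]]
force: [-5.8, -0.4, 4.5]
grip_width: 0.0471
```

Call:
{"fn": "arm_command", "kwargs": {
  "rows": [0.06, 0, 0, 0, 0, 0.12, 0, 0, 0, 0, 0.18, 0, 0, 0, 0, 0.24, 0, 0, 0, 0, 0.3, 0, 0, 0, 0, 0.36, 0, 0, 0, 0, 0.42, 0, 0, 0, 0, 0.48, 0, 0, 0, 0, 0.54, 0, 0, 0, 0, 0.6, 0, 0, 0, 0, 0.66, 0, 0, 0, 0, 0.72, 0, 0, 0, 0, 0.78, 0, 0, 0, 0, 0.84, 0, 0, 0, 0, 0.9, 0, 0, 0, 0, 0.96, 0, 0, 0, 0, 1.02, 0, 0, 0, 0, 1.08, 0, 0, 0, 0, 1.14, 0, 0, 0, 0, 1.2, 0, 0, 0, 0]
}}

```text
time: 35.17
tcp_pos: [0.5776, 0.0947, 0.0456]
ee_rot: [[1.0, 0.002, -0.001], [0.002, -1.0, -0.0], [-0.001, 0.0, -1.0]]
force: [-5.4, -2.7, 3.3]
grip_width: 0.0471
```

Call:
{"fn": "arm_command", "kwargs": {
  "rows": [0.06, 0, 0, 0, 0, 0.12, 0, 0, 0, 0, 0.18, 0, 0, 0, 0, 0.24, 0, 0, 0, 0, 0.3, 0, 0, 0, 0, 0.35, 0, 0, 0, 0, 0.4, 0, 0, 0, 0, 0.44, 0, 0, 0, 0, 0.48, 0, 0, 0, 0, 0.515, 0, 0, 0, 0, 0.545, 0, 0, 0, 0, 0.57, 0, 0, 0, 0, 0.59, 0, 0, 0, 0, 0.61, 0, 0, 0, 0, 0.63, 0, 0, 0, 0, 0.65, 0, 0, 0, 0, 0.67, 0, 0, 0, 0, 0.69, 0, 0, 0, 0]
}}

```text
time: 37.42
tcp_pos: [0.619, 0.0947, 0.0456]
ee_rot: [[1.0, 0.002, -0.001], [0.002, -1.0, -0.0], [-0.001, 0.0, -1.0]]
force: [-5.4, -2.6, 4.1]
grip_width: 0.0468
```

Call:
{"fn": "arm_command", "kwargs": {
  "rows": [0.018, 0, 0, 0, 0, 0.036, 0, 0, 0, 0, 0.054, 0, 0, 0, 0, 0.07, 0, 0, 0, 0, 0.085, 0, 0, 0, 0, 0.1, 0, 0, 0, 0, 0.115, 0, 0, 0, 0, 0.13, 0, 0, 0, 0, 0.13, 0, 0, 0, 0]
}}

```text
time: 38.55
tcp_pos: [0.6265, 0.0946, 0.0456]
ee_rot: [[1.0, 0.002, -0.002], [0.002, -1.0, -0.001], [-0.002, 0.001, -1.0]]
force: [-7.6, -2.5, 5.7]
grip_width: 0.0472
```

Call:
{"fn": "arm_command", "kwargs": {
  "rows": [0.012, 0, 0, 0, 0, 0.024, 0, 0, 0, 0, 0.036, 0, 0, 0, 0, 0.036, 0, 0, 0, 0]
}}

```text
time: 39.05
tcp_pos: [0.6266, 0.0947, 0.0456]
ee_rot: [[1.0, 0.002, -0.008], [0.002, -1.0, -0.001], [-0.008, 0.001, -1.0]]
force: [-27.1, -3.7, 17.3]
grip_width: 0.0471
```

The tray hit its end stop: the reaction jumped to 27 N with no further motion. I'll back off and check.

Call:
{"fn": "arm_command", "kwargs": {
  "rows": [-0.03, 0, 0, 0, 0, -0.08, 0, 0, 0, 0, -0.2, 0, 0, 0, 0, -0.5, 0, 0, 0, 0, -0.9, 0, -0.3, 0, 0, -1.3, 0, -1, 0, 0, -1.7, 0, -1.8, 0, 0, -2.0, 0.6, -2.6, 0, 0, -2.0, 1.4, -3, 0, 0, -2.0, 2.2, -3, 0, 0, -2.0, 3.0, -3, 0, 0, -2.0, 3.8, -3, 0, 0, -2.0, 4.5, -3, 0, 0, -2, 4.5, -3, 0, 0]
}}

```text
time: 40.8
tcp_pos: [0.5094, -0.1773, 0.2253]
ee_rot: [[1.0, -0.0, -0.0], [-0.0, -1.0, -0.0], [-0.0, 0.0, -1.0]]
force: [0.3, 0.3, -0.4]
grip_width: 0.0468
```

```bash
python3 - <<'E'
from bench import manip
from h import *
T=manip.read_camera("top");S=manip.read_camera("scene"); np.savez("t6.npz",**T);np.savez("s6.npz",**S)
crop(T,232,120,60,80,6,"pics/a.png"); crop(S,225,200,85,96,5,"pics/b.png")
o=np.zeros((480,785,3),np.uint8);o[:480,:360]=cv2.imread("pics/a.png");o[:480,360:785]=cv2.imread("pics/b.png")
cv2.imwrite("pics/ab6.png",o)
T0=load("t5.npz")
g0=T0["frame"][:,:,1].astype(float);g=T["frame"][:,:,1].astype(float)
for u in(249,258,270):
  print(u,[(v,int(g[v,u]),round(plane(T,u,v,.054)[0],3)) for v in range(168,180)])
for v in(160,166,170): print(v,[(u,int(g[v,u])) for u in list(range(239,248))+list(range(270,278))])
# bystanders unchanged?
d=cv2.absdiff(T["frame"],T0["frame"]).max(2)
for n,(u,v) in dict(housing=(215,200),sd=(322,195),gauge=(308,224),can=(138,187),tape=(187,262),bin=(421,187)).items(): print(n,d[v-12:v+12,u-12:u+12].mean().round(1))
E
```

```text
249 [(168, 228, np.float64(0.664)), (169, 229, np.float64(0.66)), (170, 228, np.float64(0.657)), (171, 227, np.float64(0.653)), (172, 226, np.float64(0.65)), (173, 223, np.float64(0.646)), (174, 191, np.float64(0.643)), (175, 132, np.float64(0.639)), (176, 92, np.float64(0.636)), (177, 80, np.float64(0.632)), (178, 162, np.float64(0.629)), (179, 205, np.float64(0.625))]
258 [(168, 226, np.float64(0.663)), (169, 227, np.float64(0.66)), (170, 228, np.float64(0.656)), (171, 227, np.float64(0.653)), (172, 227, np.float64(0.649)), (173, 224, np.float64(0.646)), (174, 181, np.float64(0.642)), (175, 120, np.float64(0.639)), (176, 87, np.float64(0.635)), (177, 58, np.float64(0.632)), (178, 94, np.float64(0.629)), (179, 143, np.float64(0.625))]
270 [(168, 227, np.float64(0.663)), (169, 226, np.float64(0.66)), (170, 220, np.float64(0.656)), (171, 189, np.float64(0.653)), (172, 180, np.float64(0.649)), (173, 210, np.float64(0.646)), (174, 178, np.float64(0.642)), (175, 110, np.float64(0.639)), (176, 72, np.float64(0.635)), (177, 65, np.float64(0.632)), (178, 97, np.float64(0.628)), (179, 139, np.float64(0.625))]
160 [(239, 80), (240, 77), (241, 81), (242, 81), (243, 91), (244, 161), (245, 191), (246, 193), (247, 193), (270, 202), (271, 195), (272, 163), (273, 117), (274, 96), (275, 90), (276, 84), (277, 82)]
166 [(239, 160), (240, 159), (241, 132), (242, 102), (243, 104), (244, 195), (245, 225), (246, 228), (247, 228), (270, 228), (271, 223), (272, 182), (273, 134), (274, 147), (275, 161), (276, 163), (277, 162)]
170 [(239, 159), (240, 158), (241, 132), (242, 104), (243, 102), (244, 194), (245, 222), (246, 225), (247, 224), (270, 220), (271, 224), (272, 191), (273, 138), (274, 145), (275, 159), (276, 164), (277, 165)]
housing 2.5
sd 31.2
gauge 6.0
can 2.7
tape 3.1
bin 3.8
```

View pics/ab6.png

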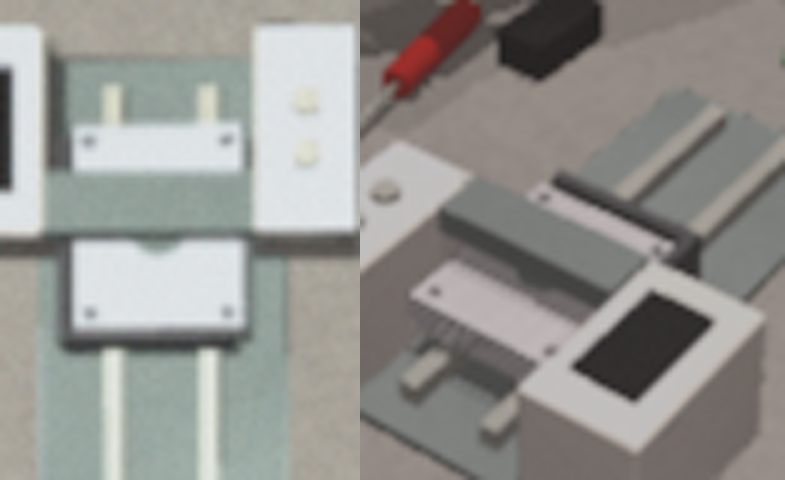

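```bash
python3 - <<'E'
from bench import manip
from h import *
def red(n):
    f=load(n)["frame"].astype(int); m=(f[...,2]>110)&(f[...,1]<60)&(f[...,0]<60); m[:180]=0;m[250:]=0;m[:,:200]=0;m[:,280:]=0
    v,u=np.nonzero(m);return u.mean().round(1),v.mean().round(1),len(u)
print(red("scene0.npz"),red("s6.npz"))
print(manip.read_state()["time"]); manip.finish_job()
E
```

```text
(np.float64(239.7), np.float64(208.0), 108) (np.float64(235.8), np.float64(211.3), 55)
40.9
the job is handed in; nothing more can be done
```

The job is handed in at 40.9 s: I squared the pile with the tray fully out, then pushed the tray home. I tapped far side, right, far, right and far again, then pushed the near fence in slowly.

**Checks on the squared pile:**
- **Size and alignment:** before the push, the pile's edges measured about 120 × 99 mm, with all layers aligned in both views.
- **Contact on both sides:** the repeat taps stopped at the same place each time, at TCP x = 0.6235 on the far side and y = 0.035 on the right.

**Checks on the tray:**
- **Travel:** the pile's near edge moved from x = 0.491 to 0.641, the full 150 mm. The reaction then rose from about 5 N to 27 N with no further motion, which is the end stop.
- **Final position:** the last picture shows the top plate still square against both fences, and the robot is clear of everything.

**What went wrong or stayed uncertain:**
- **Rail contact:** on the first descent the fingertips landed on the guide rails, with about 32 N upward and 21 N sideways. I raised them at once and nothing visibly moved.
- **First far-side tap:** it stopped at about 28 N, and the pile was still roughly 3 mm short of the near fence. Later taps closed that gap.
- **Corner estimate:** my first position for the tray corner was about 4 mm off because of a shadow, and the depth readings corrected it.
- **Screwdriver:** my before-and-after comparison disagreed. Its red handle showed 55 pixels instead of 108, and the centre shifted by about 4–5 pixels. It lies partly in the arm's shadow and I never brought the gripper down near it, so I believe it is unmoved, but I did not confirm that.
- **Other bystanders:** the housing, gauge, can, tape and bin looked unchanged between a picture before the push and one after.

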